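# Show the next culture slide to the label reader

## Robot

A 6-joint arm with a two-finger parallel gripper is mounted at the origin on the work surface. World frame = base frame: x ahead of the robot, y to its left, z up, the work surface at z = 0. Lengths are in m, angles in rad, forces in N, time in s.
With the tool pointing down it reaches from about 0.3 to 0.875 m from the base axis. Payload 6.4 kg.
Tool frame: the origin (TCP) lies between the finger pads; the fingertips stand tip_extent ahead of it and the grasp point (between the pads) lies 5 mm behind it (tip_extent is the distance from the TCP to the fingertips, in m); z points along the fingers, y is the direction in which the jaws open and shut (so a half turn about z gives the same grasp; the last joint's range is limited). The gripper opens to 85 mm and grips with 20 to 120 N. Pads are 22 mm wide; open, the fingers measure 114 mm over their backs; the gripper's body (76 mm by 85 mm) begins 54 mm behind the grasp point. The pads swing forward as they close: fully open they stand 13 mm farther back than shut.
Start: joints at [0.967, 0.181, 1.607, -0, 1.354, -0.206], TCP at [0.223, 0.53, 0.245] pointing down, gripper open.
Joint ranges: [-2.99, 2.99], [-0.89, 2.07], [0.3, 2.58], [-1.14, 4.28], [0, 2.63], [-3.12, 3.12]. Speed limits (rad/s): [2.57, 2.57, 3.01, 3.14, 3.14, 3.14].

## Interface

Orientations are given as a unit quaternion [w, x, y, z].
In Python, from bench import * gives the robot as it stands.
- The arm moves only by the shell command python3 -m jog 'ROWS'. ROWS is JSON, a list of rows, each a list of 3 entries, a list of its own where there are three numbers: the shift along the tool's x, y, z in mm, then the turn, a rotation vector about the tool's x, y, z in rad, then the opening, from 0 (shut) to 1 (fully open). A call has 1 to 20 rows; each row is the pose to reach, as a shift and turn from the pose measured when the call began, along the tool's axes at that moment; what a row does not reach only later rows make up. A row lasts 1/12 s, in which the tool goes at most 41.7 mm and 7.16 degrees, less where a joint would pass 70% of its speed; a pose out of reach is approached as far as the arm can. A call with a gripper value outside its range is refused whole. The fingers move at their own pace and stop on an object; the grip force is fixed at half the most. Time passes only in rows, so rows that repeat a pose let the fingers close. It gives the time, the measured TCP pose, the force and the opening at its end, in the units of the state.
- get_obs(): the state, without advancing time (a new reading comes with each control period).
- camera(name): name is "side" or "top" or "wrist"; returns (picture, depth): 480x640x3 uint8, red, green, blue; 480x640 float32, m along the optical axis (not along the pixel's ray), 0 where there is no reading.
- get_calibration(name): a dict with "fx", "fy", "cx", "cy" (pixels), "world_from_camera" (4x4, takes a point from camera to world coordinates). Camera axes: x right, y down, z forward; pixel columns grow to the right and rows downward; lengths in m; the calibration is good to about 2 mm. A picture is of the moment at which its call begins: read the wrist's pose just before it. get_calibration takes no time and is no camera call; for the wrist camera it gives the pose at the moment of the call.
- hand_in(): hands the job in, once; it reports no verdict.
The state is a dict: "time_s": time; "q": joint angles; "dq": joint speeds; "joint_efforts": joint torques, N m; "eef_pos": TCP position; "eef_rot": TCP orientation; "wrist_force": force on the tool from outside, world axes, zero at the start; "torque": the same for the moment, N m; "opening": opening from 0.0 (shut) to 1.0 (fully open).
Only numpy, scipy, OpenCV 4.12 (cv2) and the standard library are available. Lean on these libraries where they do the work, as an engineer would, in place of code of your own. Each camera call takes 0.05 s, during which the arm holds its last target.

## Task

Tip the middle bin of the bin row open, draw out the slide standing in its front slot (leave the other slide in the rear slot), and push the bin fully shut again while you keep hold of the slide. The slide's frosted end, told by its one notched corner, carries a label on one face: finish holding the slide in the air, label face up, the label centred in front of the label reader's window, squarely facing it from about 10 cm away. Keep the slide in the gripper to the end and do not disturb the mould, bottle or jar on the bench.

Things in the scene. Friction and masses are not known exactly. Their poses are not given: they have to be found in the camera images.
- bin (a joint): Tilt of the middle bin of a grey row of three clear-fronted tip-out bins (row 366 mm wide, 150 deep, 195 high; outer bins fixed). Hinged along its lower front edge: 0 rad = shut, front upright; 0.6 rad = tipped out to its stop, its top leaning out towards the robot's side. Stiff hinge: stays where it is left, takes about 3 N at the handle.
- bin_hinge (a point): Mid-point of the middle bin's hinge line, 20 mm above the bench. Axes turn with the bin; when shut: x level, into the row (to its back), y along the hinge, z up. Bin 110 mm wide, clear front 150 mm high (x -4 to 0 mm). The row's top is 175 mm above this point, its front plane at x = -5 mm. The bin's cheeks rise 145 mm above the hinge up to x = 40 mm, 100 mm behind that.
- bin_handle (a point): Centre of the middle bin's blue bar handle: bar 11 mm thick, 76 mm long, parallel to the hinge, its centre line 35 mm off the bin's front face on two end posts, 142 mm above the hinge, 33 mm below the row's top. Axes as bin_hinge, turning with the bin.
- front_slot (a point): Where the centre of a slide seated in the front slot lies (35 mm behind the bin's front, 112 mm above the hinge). Axes as bin_hinge. The white rack in the bin has two slots; each holds the lower 30 mm of an upright slide with about 2 mm of play. The upper 46 mm stands free, broad faces to the bin's front and back.
- rear_slot (a point): The same for the rear slot, 30 mm behind the front one.
- slide_a_mid (a point): Centre of slide A: glass, 76 long, 26 wide, 4 mm thick, 22 g. One end (20 mm) is frosted white, one corner of it cut out 5 mm square (notch); one face of that end has a yellow label. Axes: x out of the label face, z along the slide to the frosted end, y to the notched edge (label seen frosted end up: notch upper right). Stands frosted end up, label to the bin's front, in either slot.
- slide_a_label (a point): Centre of slide A's label, on the label face, 27 mm from the slide's centre towards the frosted end. Axes as slide_a_mid.
- slide_a_notch (a point): The notched corner of slide A.
- slide_b_mid (a point): Centre of slide B, made exactly like slide A, same axes, in the other slot. It stands upside down: frosted end down in the slot, label to the bin's back.
- slide_b_label (a point): Centre of slide B's label, as slide_a_label.
- slide_b_notch (a point): The notched corner of slide B.
- reader_head: White label reader head (60 x 50 x 50 mm block, black face, round dark red window), fixed on a bench post 300 mm high behind it, right of the work. Origin at the block's centre; the window, 42 mm from there, looks along this frame's -x: 45 degrees down, roughly to the robot's left (+y). +x points from the reading spot to the reader, y is level, z = up across the head.
- reading_spot (a point): Point 100 mm in front of the reader's window on its line of sight, about 17 cm above the bench, where the label's centre belongs. Axes as reader_head.
- mould: Bystander: white cheese mould (open cup) 88 mm across, 75 high; origin at its underside.
- sample_bottle: Bystander: white sample bottle with blue cap, 48 mm across, 110 high; origin at its underside.
- rennet_jar: Bystander: amber jar with white lid, 60 mm across, 75 high; origin at its underside.

How it is judged:
On the way, in this order (a step that is already met when the one before it is completed fails the run):
1. the middle bin is tipped open (more than 0.4 rad) (value of joint bin above 0.4 rad), for 0.2 s.
2. the slide from the front slot is drawn clear of the rack, in the gripper, the other slide still in the rear slot (((distance between slide_a_mid and front_slot above 0.04 m and distance between slide_b_mid and rear_slot below 0.01 m and contact force between slide_a and the fingers above 1 N) or (distance between slide_b_mid and front_slot above 0.04 m and distance between slide_a_mid and rear_slot below 0.01 m and contact force between slide_b and the fingers above 1 N))), for 0.2 s.
3. the bin is pushed shut (under 0.05 rad) with the slide still in the gripper (value of joint bin below 0.05 rad and contact force between any of slide_a, slide_b and the fingers above 1 N), for 0.2 s.
At the end, for the whole second after the job is handed in: Bin shut (under 0.05 rad), other slide within 10 mm of the rear slot; the front slide in the gripper, at rest in the air (over 100 mm up), label centre within 25 mm of the reading spot, label face up and square to the reader's line of sight within 0.3 rad (value of joint bin below 0.05 rad and ((distance between slide_b_mid and rear_slot below 0.01 m and distance between slide_a_label and reading_spot below 0.025 m and angle between the x axis of slide_a_label and the x axis of reader_head, either way round below 0.3 rad and angle between slide_a_label's own x axis and vertical below 1.2 rad and contact force between slide_a and the fingers above 1 N and linear speed of slide_a below 0.03 m/s and height (world z) of slide_a_mid above 0.1 m) or (distance between slide_a_mid and rear_slot below 0.01 m and distance between slide_b_label and reading_spot below 0.025 m and angle between the x axis of slide_b_label and the x axis of reader_head, either way round below 0.3 rad and angle between slide_b_label's own x axis and vertical below 1.2 rad and contact force between slide_b and the fingers above 1 N and linear speed of slide_b below 0.03 m/s and height (world z) of slide_b_mid above 0.1 m))); the arm keeps its last pose, push and grip.
It fails at once if a bystander (mould, bottle or jar) is moved by more than 30 mm (distance of any of mould, sample_bottle, rennet_jar from where it was at the start of the episode above 0.03 m).
It fails at once if a slide falls to the bench (height (world z) of any of slide_a_mid, slide_b_mid below 0.04 m).
It also fails if it takes over 50 s, if anything falls off the work surface, if the arm or the gripper's body presses on something with over 40 N, if the wrist force passes 120 N, or if a joint passes its speed limit or range.

## Working session

There is one attempt and no reset: what is moved stays moved. The work goes in short steps, Python scripts to look and compute and a shell command to move; the robot and the scene stay as the last step left them, time stands still between calls to the robot, and variables do not carry over. Pictures are saved under pics/ and viewed, and the job is handed in when it is done.

```bash
ls; mkdir -p pics; python3 - <<'E'
from bench import *
import cv2
o=get_obs(); print(o)
for n in ["side","top","wrist"]:
    p,d=camera(n); cv2.imwrite(f"pics/{n}0.png",p[:,:,::-1]); import numpy as np; np.save(f"pics/{n}0.npy",d)
    print(n,get_calibration(n))
E
```

```text
pics
{'time_s': 0.0, 'q': array([ 9.66711969e-01,  1.81545406e-01,  1.60802485e+00, -2.14329407e-05,
        1.35378704e+00, -2.06299033e-01]), 'dq': array([ 3.75207983e-05,  5.66143516e-04, -1.15605387e-03, -7.47621278e-04,
        4.11590498e-04, -5.77394964e-04]), 'joint_efforts': array([-1.19068147e-05, -4.44878733e+01, -3.51330650e+01, -3.58618690e-04,
        9.08279268e-03, -7.01376894e-05]), 'eef_pos': array([0.22242126, 0.5296597 , 0.24437353]), 'eef_rot': array([-3.38190415e-04,  1.97581597e-01,  9.80286047e-01, -8.15000705e-04]), 'wrist_force': array([ 0.24495149,  0.58461773, -0.28135338]), 'torque': array([-0.02960747,  0.00869579, -0.06671565]), 'opening': 1.00043579812109}
side {'fx': 570.3917233623345, 'fy': 570.3917233623345, 'cx': 317.28254428422355, 'cy': 244.3196017093861, 'world_from_camera': array([[ 0.67720966, -0.36420521,  0.63932906, -0.14784236],
       [-0.73578747, -0.33288206,  0.58975108, -0.71606222],
       [-0.00196924, -0.86979544, -0.49340858,  0.71104391],
       [ 0.        ,  0.        ,  0.        ,  1.        ]])}
top {'fx': 452.128204041898, 'fy': 452.128204041898, 'cx': 313.43607920256704, 'cy': 246.8585476375259, 'world_from_camera': array([[-0.02684695, -0.99409701,  0.10512081,  0.48833205],
       [-0.99958269,  0.02781824,  0.00778416, -0.08605792],
       [-0.01066248, -0.10486796, -0.99442899,  0.96058937],
       [ 0.        ,  0.        ,  0.        ,  1.        ]])}
wrist {'fx': 432.7977552066583, 'fy': 432.7977552066583, 'cx': 321.8059085569783, 'cy': 243.61256802525546, 'world_from_camera': array([[ 0.3876718 ,  0.88123198,  0.27044549,  0.15471933],
       [ 0.92179537, -0.36998527, -0.11577647,  0.55945114],
       [-0.00196508,  0.29417867, -0.95574842,  0.37378407],
       [ 0.        ,  0.        ,  0.        ,  1.        ]])}
```

View pics/side0.png

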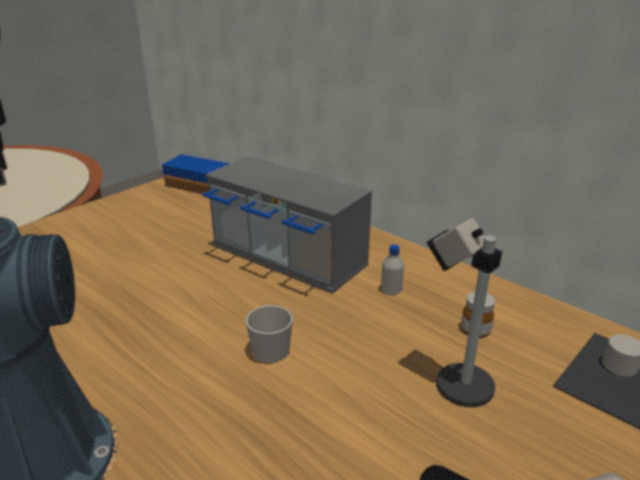

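View pics/top0.png

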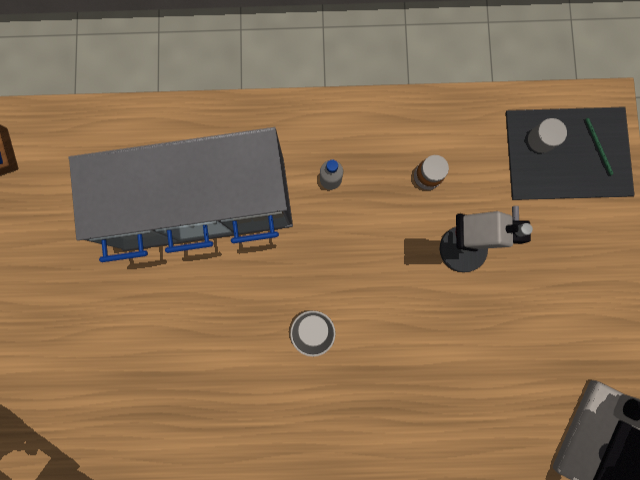

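View pics/wrist0.png

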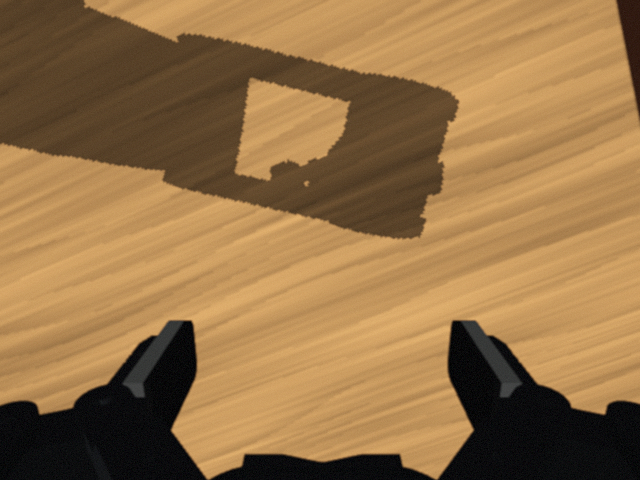

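The side view shows the grey row with three blue handles (middle at about 260,210) and a yellow label standing in the middle bin. The reader is at about (455,245). The top view shows the row's top corners near (70,156), (276,129), (290,213) and (77,238), the middle handle bar near (190,245), and the reader head near (485,230). Next I measure these.

```bash
cat > h.py <<'E'
from bench import *
import numpy as np, cv2
from scipy.spatial.transform import Rotation as R
def P(cal,u,v,d):
    u=np.asarray(u,float);v=np.asarray(v,float);d=np.asarray(d,float)
    c=np.stack([(u-cal['cx'])/cal['fx']*d,(v-cal['cy'])/cal['fy']*d,d],-1)
    T=cal['world_from_camera']; return c@T[:3,:3].T+T[:3,3]
def rayz(cal,u,v,z):
    T=cal['world_from_camera']; r=T[:3,:3]@np.array([(u-cal['cx'])/cal['fx'],(v-cal['cy'])/cal['fy'],1]); o=T[:3,3]
    return o+r*(z-o[2])/r[2]
def tcpR(o): w,x,y,z=o['eef_rot']; return R.from_quat([x,y,z,w])
E
python3 - <<'E'
from h import *
for n in ["top","side"]:
    cal=get_calibration(n); im=cv2.imread(f"pics/{n}0.png"); d=np.load(f"pics/{n}0.npy")
    b,g,r=[im[:,:,i].astype(int) for i in range(3)]
    m=((b>90)&(r<60)&(g<90)).astype(np.uint8)
    k,l,s,c=cv2.connectedComponentsWithStats(m)
    for i in range(1,k):
        if s[i,4]<30: continue
        v,u=np.where(l==i); p=P(cal,u,v,d[v,u])
        print(n,"blue",s[i],"mean",p.mean(0).round(3),"min",p.min(0).round(3),"max",p.max(0).round(3))
        if s[i,4]<600 and p[:,0].mean()>0.4:
            rect=cv2.minAreaRect(p[:,:2].astype(np.float32)); print("  rect",rect, 'medz',np.median(p[:,2]))
    # row top plane: points z in .18-.21, grey
    v,u=np.where(d>0); p=P(cal,u,v,d[v,u])
    sel=(abs(p[:,2]-.195)<.006)&(p[:,0]>.4)&(p[:,1]>0)
    q=p[sel]; print(n,"row top",len(q),np.median(q[:,2]),cv2.minAreaRect(q[:,:2].astype(np.float32)), cv2.boxPoints(cv2.minAreaRect(q[:,:2].astype(np.float32))).round(3).tolist())
    # reader: z>.2 and y<-.2,x .4-.6
    sel=(p[:,2]>.19)&(p[:,1]<-.2)&(p[:,1]>-.65)&(p[:,0]>.3)&(p[:,0]<.7)
    q=p[sel]; print(n,"reader",len(q),q.min(0),q.max(0),q.mean(0))
    for k in ([ (465,230),(475,230),(485,230),(500,230),(480,215),(480,245),(525,230)] if n=="top" else [(460,240),(475,230),(450,250),(487,240),(440,250),(435,245)]):
        print(k,P(cal,k[0],k[1],d[k[1],k[0]]).round(3), im[k[1],k[0]])
E
```

```text
top blue [327 160  11  11  98] mean [ 0.736 -0.119  0.109] min [ 0.726 -0.129  0.106] max [ 0.746 -0.11   0.113]
  rect ((0.7360891103744507, -0.11944840848445892), (0.019460344687104225, 0.019891580566763878), 87.58851623535156) medz 0.10910177533039578
top blue [231 215  48  28 363] mean [0.599 0.024 0.172] min [ 0.488 -0.086  0.162] max [0.632 0.066 0.961]
  rect ((0.5743126273155212, -0.02378936856985092), (0.19777220487594604, 0.0772416740655899), 57.24626159667969) medz 0.16539981097623768
top blue [165 225  48  27 363] mean [0.586 0.142 0.168] min [ 0.488 -0.086  0.094] max [0.618 0.183 0.961]
  rect ((0.5624168515205383, 0.042956963181495667), (0.2905488610267639, 0.06414751708507538), 72.58414459228516) medz 0.16580548871511946
top blue [ 99 234  48  28 361] mean [0.572 0.257 0.171] min [ 0.488 -0.086  0.162] max [0.604 0.301 0.961]
  rect ((0.5520120859146118, 0.10320466011762619), (0.39516448974609375, 0.05785265192389488), 79.73278045654297) medz 0.16606002710806433
top row top 16466 0.1946883603676438 ((0.6875056028366089, 0.16515487432479858), (0.15134339034557343, 0.34
[... 1795 characters left out ...]
.19414236162372972 ((1.1471424102783203, 1.1749234199523926), (2.3637311458587646, 1.0889607667922974), 89.16635131835938) [[0.5860000252723694, 0.0010000000474974513], [1.6740000247955322, -0.014999999664723873], [1.7089999914169312, 2.3489999771118164], [0.6200000047683716, 2.365000009536743]]
side reader 2869 [ 0.54843351 -0.41781225  0.19008266] [ 0.61791131 -0.30706106  0.30864341] [ 0.56356679 -0.37351377  0.26854   ]
(460, 240) [ 0.551 -0.364  0.291] [80 86 90]
(475, 230) [ 0.574 -0.375  0.303] [70 77 81]
(450, 250) [ 0.553 -0.349  0.267] [74 80 84]
(487, 240) [ 0.568 -0.399  0.297] [114 118 118]
(440, 250) [ 0.554 -0.332  0.26 ] [75 79 83]
(435, 245) [ 0.554 -0.322  0.265] [64 65 70]
```

```bash
python3 - <<'E'
import cv2
a=cv2.imread("pics/top0.png")[120:280,60:310]; b=cv2.imread("pics/side0.png")[190:290,190:390]; c=cv2.imread("pics/side0.png")[200:300,410:520]; d=cv2.imread("pics/top0.png")[190:280,430:550]
f=lambda x,w,h:cv2.resize(x,(w,h),interpolation=cv2.INTER_CUBIC)
import numpy as np
cv2.imwrite("pics/z.png",np.vstack([np.hstack([f(a,400,300),f(b,400,300)]),np.hstack([f(c,400,300),f(d,400,300)])]))
E
```

```text
(no output)
```

View pics/z.png

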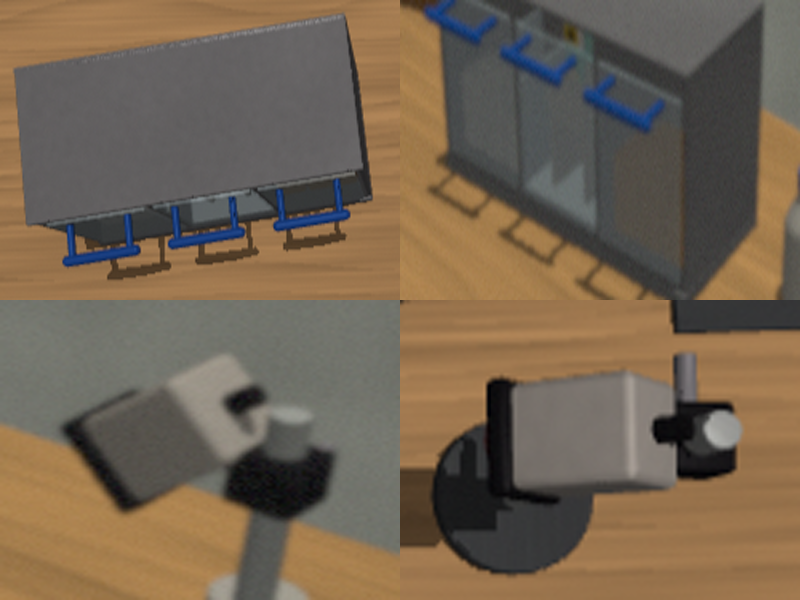

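The crops show the slide with a yellow label inside the middle bin. The reader's black face looks left and down, with the post behind it. Next I fit the handle bar and the head's axes.

```bash
python3 - <<'E'
from h import *
for n in ["top","side"]:
    cal=get_calibration(n); im=cv2.imread(f"pics/{n}0.png"); d=np.load(f"pics/{n}0.npy")
    b,g,r=[im[:,:,i].astype(int) for i in range(3)]
    m=((b>90)&(r<60)&(g<90)&(d>0))
    v,u=np.where(m); p=P(cal,u,v,d[v,u])
    ex=np.array([np.cos(.118),np.sin(.118),0]); ey=np.array([-ex[1],ex[0],0])
    for y0 in (.024,.142,.26):
        c=p[(abs(p[:,2]-.166)<.012)&(abs(p[:,0]-.59)<.06)&(abs(p[:,1]-y0)<.055)]
        s=c@ex; fr=c[s<s.min()+.012]
        t=fr@ey
        dr=np.polyfit(fr[:,1],fr[:,0],1)[0]
        print(n,y0,len(c),len(fr),"bar y-range",t.min().round(4),t.max().round(4),"slope",dr.round(3),"mean",fr.mean(0).round(4),"maxz",fr[:,2].max().round(4), "s range",np.percentile(s[s<s.min()+.012],[0,100]).round(4))
    # reader faces
    v,u=np.where(d>0); p=P(cal,u,v,d[v,u])
    col=im[v,u].astype(int)
    boxsel=(p[:,2]>.2)&(abs(p[:,1]+.335)<.05)&(abs(p[:,0]-.578)<.04)
    if n=="top":
        sel=boxsel&(abs(p[:,0]-.578)<.022)&(p[:,1]<-.312)&(p[:,1]>-.345)
    else: sel=boxsel&(abs(p[:,0]-.553)<.006)&(p[:,1]<-.325)&(p[:,1]>-.355)
    q=p[sel]; c=q.mean(0); U,S,V=np.linalg.svd(q-c); nn=V[2]; nn*= np.sign(nn[2] if n=="top" else -nn[0])
    print(n,"face",len(q),c.round(4),nn.round(3),S[2]/len(q)**.5)
    np.save(f"pics/box_{n}.npy",p[boxsel])
E
```

```text
top 0.024 360 243 bar y-range -0.0877 -0.0032 slope -0.119 mean [0.5934 0.0247 0.166 ] maxz 0.1701 s range [0.5874 0.5992]
top 0.142 361 248 bar y-range 0.0307 0.1142 slope -0.113 mean [0.5798 0.1416 0.1662] maxz 0.1704 s range [0.5878 0.5998]
top 0.26 359 246 bar y-range 0.1477 0.2325 slope -0.12 mean [0.5661 0.2578 0.1664] maxz 0.1707 s range [0.5878 0.5995]
top face 892 [ 0.5778 -0.3287  0.2869] [0.007 0.717 0.697] 0.001456409442198903
side 0.024 198 126 bar y-range -0.0923 -0.0088 slope -0.122 mean [0.5896 0.017  0.1651] maxz 0.1686 s range [0.581 0.593]
side 0.142 174 113 bar y-range 0.0266 0.1106 slope -0.122 mean [0.5763 0.1342 0.1649] maxz 0.1679 s range [0.5828 0.5943]
side 0.26 158 97 bar y-range 0.144 0.2264 slope -0.129 mean [0.5626 0.2511 0.1648] maxz 0.1683 s range [0.5823 0.5938]
side face 620 [ 0.5535 -0.3416  0.2655] [-0.999  0.031  0.034] 0.0015696546850999015
```

```bash
cat >> h.py <<'E'
YAW=.119
ex=np.array([np.cos(YAW),np.sin(YAW),0]); ey=np.array([-ex[1],ex[0],0]); Z=np.array([0,0,1.])
HINGE=.630*ex+.071*ey+.02*Z
def binpt(x,y,z,th=0):  # bin-frame point (m) at tilt th
    return HINGE+ex*(x*np.cos(th)-z*np.sin(th))+ey*y+Z*(x*np.sin(th)+z*np.cos(th))
def frame(z,y):  # rotation from tool z and approx y
    z=np.asarray(z,float)/np.linalg.norm(z); y=np.asarray(y,float); y=y-z*(y@z); y/=np.linalg.norm(y)
    return np.stack([np.cross(y,z),y,z],1)
def go(pos,Rm,o=None):
    o=o or get_obs(); Rc=tcpR(o).as_matrix()
    s=Rc.T@(pos-o['eef_pos'])*1000; rv=R.from_matrix(Rc.T@Rm).as_rotvec()
    n=np.ceil(max(np.linalg.norm(s)/41.7,np.degrees(np.linalg.norm(rv))/7.16))
    print("target",np.round(pos,3),"shift",s.round(1).tolist(),"turn",rv.round(3).tolist(),"rows>=",n)
E
python3 - <<'E'
from h import *
import bench; print([ (k,getattr(bench,k)) for k in dir(bench) if not k.startswith('_')])
cal=get_calibration('top'); d=np.load('pics/top0.npy')
print("mould rim c",rayz(cal,313,333,.075).round(3),"jar",rayz(cal,434,163,.075).round(3))
X=np.array([0,-1,1])/2**.5; Zh=np.array([0,1,1])/2**.5
for n in ["top","side"]:
    q=np.load(f"pics/box_{n}.npy")
    for a,nm in ((X,"x"),(Zh,"z"),(np.array([1,0,0]),"y")):
        print(n,nm,np.percentile(q@a,[1,5,50,95,99]).round(4))
E
python3 - <<'E'
from h import *
for tilt in (.2,):
    zt=np.sin(tilt)*ex-np.cos(tilt)*Z
    h=binpt(-.039,0,.142); print(h)
    go(h-.10*zt, frame(zt,ex))
E
```

```text
[('MotionError', <class 'bench.MotionError'>), ('camera', <function make.<locals>.drawn_camera at 0x7f68cdff8360>), ('get_calibration', <function make.<locals>.<lambda> at 0x7f68cdff8900>), ('get_obs', <function make.<locals>.<lambda> at 0x7f68cdff8860>), ('hand_in', <function connect.<locals>.done at 0x7f68cdf6f9c0>), ('tip_extent', 0.014)]
mould rim c [ 0.415 -0.074  0.075] jar [ 0.744 -0.325  0.075]
top x [0.4004 0.4047 0.443  0.4683 0.4805]
top z [-0.0731 -0.0644 -0.0302 -0.0269 -0.0255]
top y [0.5536 0.5548 0.577  0.6016 0.6051]
side x [0.4033 0.4082 0.451  0.4722 0.4843]
side z [-0.0836 -0.0782 -0.0542 -0.0322 -0.0297]
side y [0.5497 0.5508 0.5544 0.5895 0.5977]
[0.57839129 0.14066101 0.162     ]
target [0.559 0.138 0.26 ] shift [-461.6, -230.7, -15.2] turn [-0.182, -0.105, 1.05] rows>= 13.0
```

```bash
python3 -m jog '[[[-150,-75,-5],[-0.06,-0.03,0.35],0.3],[[-300,-150,-10],[-0.12,-0.07,0.7],0.3],[[-461.6,-230.7,-15.2],[-0.182,-0.105,1.05],0.3],[[-461.6,-230.7,-15.2],[-0.182,-0.105,1.05],0.3],[[-461.6,-230.7,-15.2],[-0.182,-0.105,1.05],0.3],[[-461.6,-230.7,-15.2],[-0.182,-0.105,1.05],0.3],[[-461.6,-230.7,-15.2],[-0.182,-0.105,1.05],0.3],[[-461.6,-230.7,-15.2],[-0.182,-0.105,1.05],0.3],[[-461.6,-230.7,-15.2],[-0.182,-0.105,1.05],0.3],[[-461.6,-230.7,-15.2],[-0.182,-0.105,1.05],0.3],[[-461.6,-230.7,-15.2],[-0.182,-0.105,1.05],0.3],[[-461.6,-230.7,-15.2],[-0.182,-0.105,1.05],0.3],[[-461.6,-230.7,-15.2],[-0.182,-0.105,1.05],0.3],[[-461.6,-230.7,-15.2],[-0.182,-0.105,1.05],0.3],[[-461.6,-230.7,-15.2],[-0.182,-0.105,1.05],0.3],[[-461.6,-230.7,-15.2],[-0.182,-0.105,1.05],0.3]]'
python3 - <<'E'
from h import *
o=get_obs(); print(o['time_s'],o['q'].round(3),o['wrist_force'])
p,d=camera("wrist"); cv2.imwrite("pics/w1.png",p[:,:,::-1]); np.save("pics/w1.npy",d)
cal=get_calibration("wrist")
b,g,r=[p[:,:,2-i].astype(int) for i in range(3)]
m=(b>90)&(r<60)&(g<90)&(d>0); v,u=np.where(m); q=P(cal,u,v,d[v,u]); q=q[abs(q[:,2]-.165)<.02]
for y0 in (.024,.14,.258):
    c=q[abs(q[:,1]-y0)<.055]
    if len(c)<50: continue
    s=c@ex; fr=c[s<s.min()+.0125]; print(y0,len(c),"s",s.min(),"t",np.percentile(fr@ey,[0,2,98,100]),"zmax",np.percentile(fr[:,2],95),np.polyfit(fr[:,1],fr[:,0],1)[0])
zt=np.sin(.2)*ex-np.cos(.2)*Z; go(binpt(-.039,0,.142), frame(zt,ex))
E
```

```text
time_s: 1.48
eef_pos: [0.5579, 0.1389, 0.2594]
eef_rot: [0.066, 0.66, 0.744, 0.074]
wrist_force: [0.1, -0.0, 0.3]
opening: 0.3
1.4833 [ 0.028  0.039  1.746  0.02   1.159 -0.098] [ 0.08513491 -0.02401922  0.25027312]
0.024 1312 s 0.5883112643819922 t [-0.0679639  -0.06531193 -0.00450466 -0.00280458] zmax 0.1685782833739436 -0.1019589372006797
0.14 2592 s 0.5881720816065604 t [0.02840679 0.03161802 0.11283313 0.11419003] zmax 0.16862838155560017 -0.11091121760475905
0.258 2228 s 0.5882935742762672 t [0.14562331 0.14755014 0.19532645 0.1965661 ] zmax 0.16840782079306185 -0.1262977139104719
target [0.578 0.141 0.162] shift [-1.2, 1.0, 99.8] turn [-0.001, -0.0, 0.002] rows>= 3.0
```

View pics/w1.png

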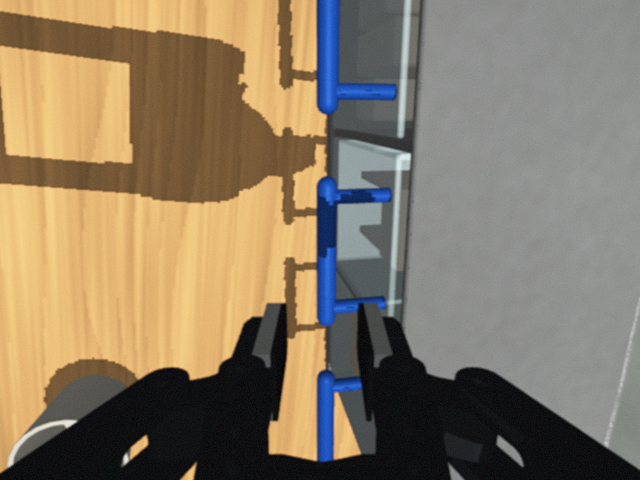

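The wrist picture shows the middle bar running vertically through (327,180) to (327,320), centred between the pads. The gap behind it is clear, about 70 px to the bin front. The depth reading puts the bar centre at s=0.593, so I go down over it.

```bash
sed -i 's/HINGE=.630/HINGE=.632/' h.py
python3 -m jog '[[[-1,2,35],[0,0,0],0.3],[[-1,2,65],[0,0,0],0.3],[[-1,2,82],[0,0,0],0.3],[[-1,2,98],[0,0,0],0.3],[[-1,2,98],[0,0,0],0.3],[[-1,2,98],[0,0,0],0.3]]'
python3 - <<'E'
from h import *
p,d=camera("wrist"); cv2.imwrite("pics/w2.png",p[:,:,::-1])
p,d=camera("side"); cv2.imwrite("pics/s2.png",cv2.resize(p[150:350,150:420,::-1],(800,593)))
o=get_obs(); zt=tcpR(o).as_matrix()[:,2]
# path: follow arc with tool rotating by dth*k
for th in (.1,.2,.3,.4,.5,.6):
    t=.2+.67*th; zt=np.sin(t)*ex-np.cos(t)*Z
    go(binpt(-.039,0,.142,th)-.002*ex, frame(zt,ex),o)
E
```

```text
time_s: 2.03
eef_pos: [0.5777, 0.1421, 0.1632]
eef_rot: [0.065, 0.659, 0.745, 0.074]
wrist_force: [-0.1, -0.6, 0.8]
opening: 0.297
target [0.565 0.139 0.157] shift [-1.0, -16.3, 4.8] turn [-0.066, -0.001, 0.003] rows>= 1.0
target [0.551 0.137 0.151] shift [-0.9, -30.6, 8.0] turn [-0.133, -0.001, 0.003] rows>= 2.0
target [0.538 0.136 0.144] shift [-0.9, -44.6, 12.6] turn [-0.2, -0.001, 0.003] rows>= 2.0
target [0.527 0.134 0.136] shift [-0.8, -58.1, 18.5] turn [-0.267, -0.001, 0.003] rows>= 3.0
target [0.516 0.133 0.126] shift [-0.8, -70.9, 25.8] turn [-0.334, -0.001, 0.003] rows>= 3.0
target [0.506 0.132 0.115] shift [-0.8, -82.9, 34.3] turn [-0.401, -0.001, 0.003] rows>= 4.0
```

View pics/w2.png

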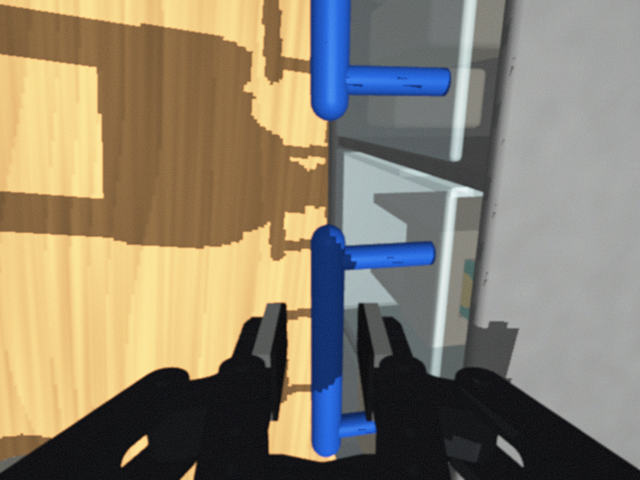

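View pics/s2.png

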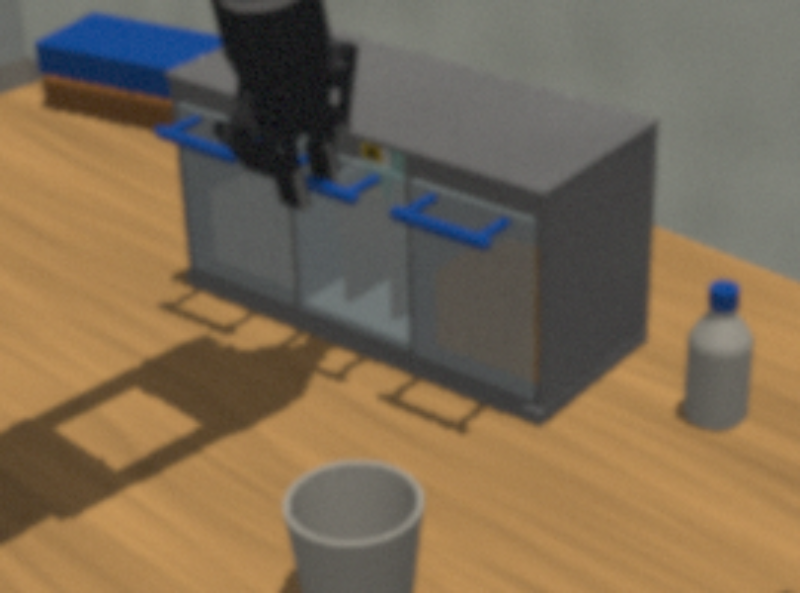

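The jaws straddle the bar: the rear finger is behind it and there is no contact force. I pull along the hinge arc, going slightly past it to take up the slack.

```bash
python3 -m jog '[[[-1,-8,2],[-0.03,0,0],0.3],[[-1,-16,5],[-0.066,0,0],0.3],[[-1,-23,6],[-0.1,0,0],0.3],[[-1,-31,8],[-0.133,0,0],0.3],[[-1,-38,10],[-0.17,0,0],0.3],[[-1,-45,13],[-0.2,0,0],0.3],[[-1,-52,15],[-0.235,0,0],0.3],[[-1,-58,18],[-0.267,0,0],0.3],[[-1,-65,22],[-0.3,0,0],0.3],[[-1,-71,26],[-0.334,0,0],0.3],[[-1,-77,30],[-0.37,0,0],0.3],[[-1,-83,34],[-0.4,0,0],0.3],[[-1,-87,36],[-0.4,0,0],0.3],[[-1,-87,36],[-0.4,0,0],0.3]]'
python3 - <<'E'
from h import *
p,d=camera("wrist"); cv2.imwrite("pics/w3.png",p[:,:,::-1]); np.save("pics/w3.npy",d)
cal=get_calibration("wrist")
b,g,r=[p[:,:,2-i].astype(int) for i in range(3)]
m=(b>90)&(r<60)&(g<90)&(d>0); v,u=np.where(m); q=P(cal,u,v,d[v,u]); t=q@ey
c=q[(abs(t-.071)<.055)&(q[:,2]<.15)]; s=c@ex; print(len(c),s.min(),c[s<s.min()+.01].mean(0))
for th in (.4,.5,.55,.6): print(th,(binpt(-.039,0,.142,th)@ex).round(4),binpt(-.039,0,.142,th)[2])
p,d=camera("side"); cv2.imwrite("pics/s3.png",cv2.resize(p[150:350,150:420,::-1],(800,593)))
E
```

```text
time_s: 3.3
eef_pos: [0.5014, 0.1315, 0.1132]
eef_rot: [0.196, 0.633, 0.715, 0.222]
wrist_force: [0.2, -0.8, 0.0]
opening: 0.296
6649 0.509266383448849 [0.50472485 0.13605469 0.11955065]
0.4 0.5408 0.1356033457983723
0.5 0.5297 0.12591912778286898
0.55 0.5245 0.12067368020415409
0.6 0.5196 0.11517660085476794
```

View pics/w3.png

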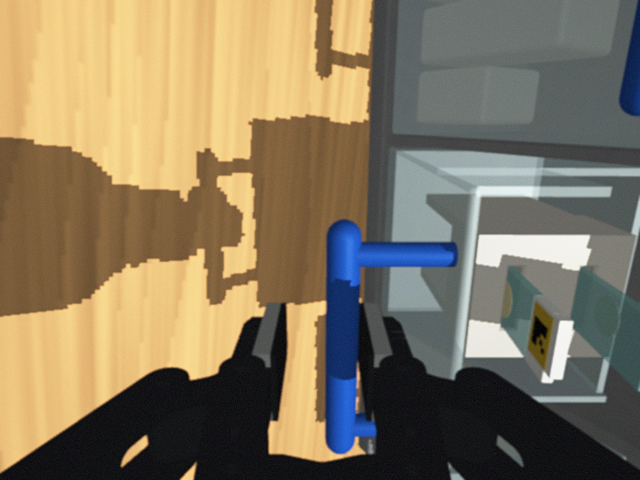

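View pics/s3.png

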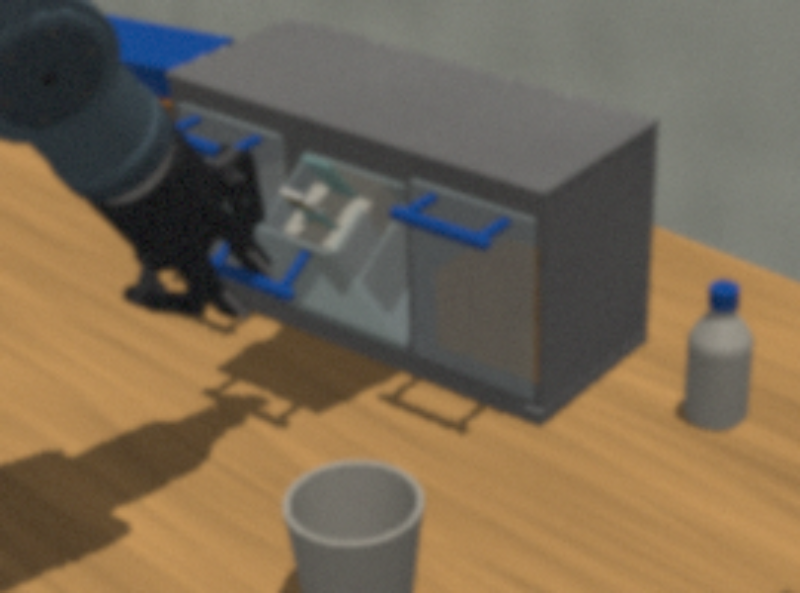

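The bin is tipped to about its 0.6 rad stop. The front slide is A: its yellow label faces the front with the frosted end up at (545,340). The rear glass stands at (610,310). I free the bar, back off along the tool, then turn the jaws to bin y above the slide.

```bash
python3 -m jog '[[[0,5,0],[0,0,0],0.3],[[0,5,-10],[0,0,0],0.3],[[0,5,-45],[0,0,0],0.3],[[0,5,-80],[0,0,0],0.3],[[0,5,-110],[0,0,0],0.45],[[0,5,-110],[0,0,0],0.45]]'
python3 - <<'E'
from h import *
th=.6; zt=np.sin(th)*ex-np.cos(th)*Z
go(binpt(.035,0,.112+.020,th)-.11*zt, frame(zt,ey))
E
```

```text
time_s: 3.9
eef_pos: [0.4471, 0.1243, 0.2157]
eef_rot: [0.201, 0.631, 0.714, 0.226]
wrist_force: [0.5, -0.4, 0.6]
opening: 0.451
target [0.512 0.133 0.239] shift [0.4, 67.3, 18.3] turn [0.011, 0.012, -1.566] rows>= 13.0
```

```bash
python3 -m jog '[[[0,0,-20],[0,0,-0.125],0.45],[[0,0,-20],[0,0,-0.25],0.45],[[0,10,-15],[0,0,-0.375],0.45],[[0,20,-10],[0,0,-0.5],0.45],[[0,30,-5],[0,0,-0.625],0.45],[[0,40,0],[0,0,-0.75],0.45],[[0,50,5],[0,0,-0.875],0.45],[[0,60,10],[0,0,-1.0],0.45],[[0,67,18],[0,0,-1.125],0.45],[[0,67,18],[0.01,0.01,-1.25],0.45],[[0,67,18],[0.01,0.01,-1.375],0.45],[[0,67,18],[0.01,0.01,-1.5],0.45],[[0,67,18],[0.011,0.012,-1.566],0.45],[[0,67,18],[0.011,0.012,-1.566],0.45],[[0,67,18],[0.011,0.012,-1.566],0.45]]'
python3 - <<'E'
from h import *
p,d=camera("wrist"); cv2.imwrite("pics/w4.png",p[:,:,::-1]); np.save("pics/w4.npy",d)
np.save("pics/w4cal.npy",get_calibration("wrist")["world_from_camera"])
p,d=camera("top"); cv2.imwrite("pics/t4.png",p[:,:,::-1]); np.save("pics/t4.npy",d)
print(get_obs()['q'].round(3))
E
```

```text
time_s: 5.15
eef_pos: [0.5123, 0.1322, 0.2399]
eef_rot: [0.295, -0.055, 0.954, 0.018]
wrist_force: [0.0, 0.3, -0.5]
opening: 0.451
[-0.018 -0.283  2.173  0.126  0.66  -1.781]
```

View pics/w4.png

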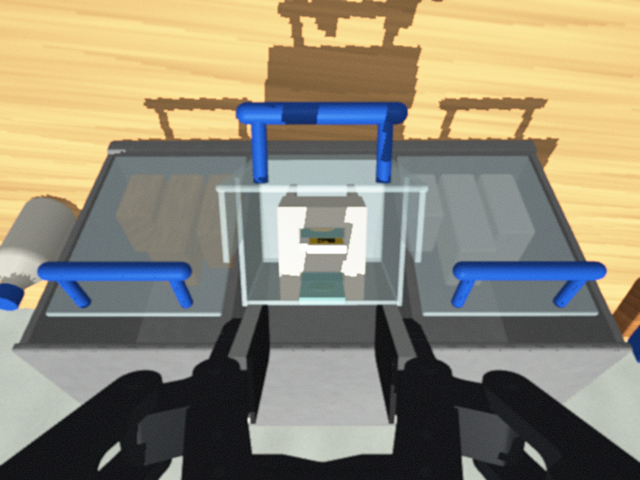

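The view looks down into the open bin. Slide A's white top end is near (325,250), with its yellow label at (325,240). The rear slide's green glass is at (322,287). I measure the frosted end by depth.

```bash
python3 - <<'E'
from h import *
im=cv2.imread("pics/w4.png"); d=np.load("pics/w4.npy"); cal=dict(get_calibration("wrist")); cal["world_from_camera"]=np.load("pics/w4cal.npy")
o=get_obs(); Rc=tcpR(o).as_matrix(); t0=o['eef_pos']
cv2.imwrite("pics/w4z.png",cv2.resize(im[170:310,240:410],None,fx=4.5,fy=4.0,interpolation=cv2.INTER_NEAREST))
def tool(u,v): return ((P(cal,u,v,d[v,u])-t0)@Rc*1000)
b,g,r=[im[:,:,i].astype(int) for i in range(3)]
m=(r>110)&(g>80)&(b<70); m[:170]=0;m[310:]=0;m[:,:280]=0;m[:,370:]=0
v,u=np.where(m&(d>0)); q=tool(u,v); print("yellow px",u.min(),u.max(),v.min(),v.max(),"tool",np.median(q,0).round(1),q.min(0).round(1),q.max(0).round(1))
for vv in (228,234,238,242,246,249,252,255,258,262,275,285,295):
    print(vv,[tool(uu,vv).round(0).tolist() for uu in (306,325,344)])
# white end
w=(abs(r-b)<40)&(r>150)&(d>0); ww=np.zeros_like(w); ww[243:258,295:355]=1
v,u=np.where(w&ww); q=tool(u,v); qq=q[abs(q[:,2]-np.median(q[:,2]))<8]; print("white",u.min(),u.max(),v.min(),v.max(),np.median(qq,0).round(1),np.percentile(qq,[3,97],axis=0).round(1))
th=.6; 
for nm,p in (("top",(.035,0,.15)),("handle",(-.039,0,.142))): print(nm,((binpt(*p,th)-t0)@Rc*1000).round(1))
m=(b>90)&(r<60)&(g<90)&(d>0); v,u=np.where(m); q=P(cal,u,v,d[v,u]); t=q@ey
c=q[(abs(t-.071)<.055)&(q[:,2]<.15)]; s=c@ex; f=c[s<s.min()+.011]; print("handle s",s.min(),"zmax",f[:,2].max(),"t",(f@ey).min(),(f@ey).max())
E
```

```text
yellow px 309 342 238 243 tool [  4.4   1.8 101.1] [ 3.7 -7.  95.6] [  5.   11.4 109.7]
228 [[2.0, -10.0, 139.0], [2.0, 2.0, 137.0], [2.0, 14.0, 139.0]]
234 [[3.0, -9.0, 120.0], [3.0, 2.0, 121.0], [-2.0, 14.0, 139.0]]
238 [[3.0, -9.0, 110.0], [4.0, 2.0, 108.0], [-5.0, 14.0, 139.0]]
242 [[4.0, -9.0, 100.0], [5.0, 2.0, 99.0], [4.0, 12.0, 99.0]]
246 [[2.0, -9.0, 98.0], [4.0, 2.0, 93.0], [4.0, 12.0, 92.0]]
249 [[1.0, -9.0, 98.0], [2.0, 2.0, 93.0], [2.0, 12.0, 94.0]]
252 [[-14.0, -10.0, 139.0], [1.0, 2.0, 92.0], [1.0, 12.0, 93.0]]
255 [[-17.0, -10.0, 139.0], [-16.0, 2.0, 139.0], [-16.0, 14.0, 138.0]]
258 [[-18.0, -10.0, 139.0], [-18.0, 2.0, 138.0], [-18.0, 14.0, 137.0]]
262 [[-21.0, -10.0, 139.0], [-21.0, 2.0, 139.0], [-22.0, 15.0, 140.0]]
275 [[-28.0, -10.0, 133.0], [-29.0, 2.0, 135.0], [-31.0, 15.0, 140.0]]
285 [[-27.0, -9.0, 113.0], [-26.0, 2.0, 112.0], [-38.0, 15.0, 140.0]]
295 [[-25.0, -9.0, 95.0], [-26.0, 2.0, 96.0], [-26.0, 13.0, 97.0]]
white 295 354 243 257 [ 3.   0.2 93.1] [[  0.6 -12.4  91.6]
 [  4.6  12.   98.2]]
top [ 0.   0.5 92.3]
handle [ 74.    0.3 100.3]
handle s 0.514008130522827 zmax 0.12464570089007637 t 0.028557249908673733 0.11288483553208652
```

View pics/w4z.png

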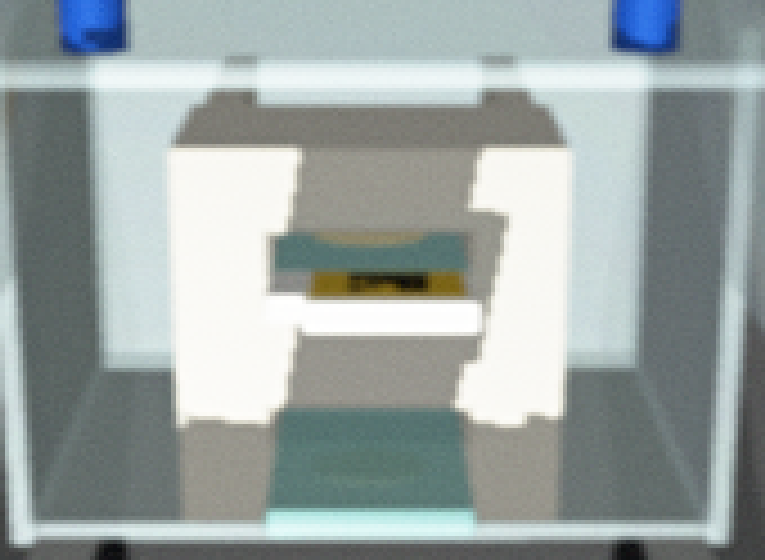

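Slide A's top end is centred at tool (2.7, 1, 92.5) and the rack top is at z≈138. I go down to z=114, where the fingertips stay about 10 mm above the rack.

```bash
python3 -m jog '[[[2.7,1,30],[0,0,0],0.45],[[2.7,1,55],[0,0,0],0.45],[[2.7,1,75],[0,0,0],0.45],[[2.7,1,90],[0,0,0],0.45],[[2.7,1,103],[0,0,0],0.45],[[2.7,1,114],[0,0,0],0.45],[[2.7,1,114],[0,0,0],0.45],[[2.7,1,114],[0,0,0],0.45]]'
python3 - <<'E'
from h import *
p,d=camera("wrist"); cv2.imwrite("pics/w5.png",p[:,:,::-1])
E
```

```text
time_s: 5.92
eef_pos: [0.5733, 0.1406, 0.1435]
eef_rot: [0.294, -0.055, 0.954, 0.018]
wrist_force: [0.8, -0.0, 0.6]
opening: 0.454
```

View pics/w5.png

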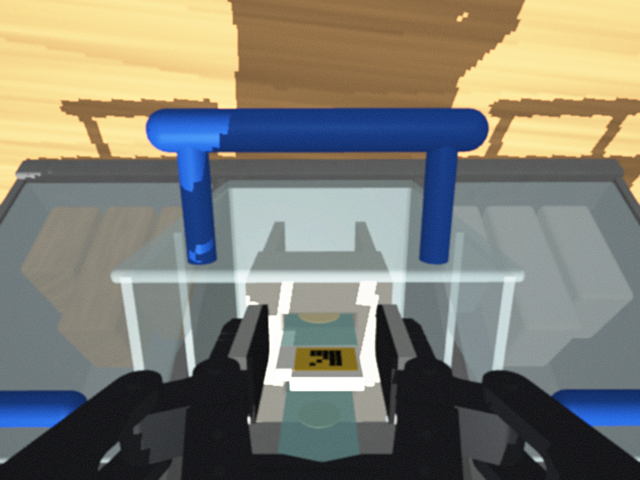

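The slide's end (290–365, 375) is centred between the pads at (258) and (390). I close on it.

```bash
python3 -m jog '[[[0,0,0],[0,0,0],0.0],[[0,0,0],[0,0,0],0.0],[[0,0,0],[0,0,0],0.0],[[0,0,0],[0,0,0],0.0],[[0,0,0],[0,0,0],0.0],[[0,0,0],[0,0,0],0.0],[[0,0,0],[0,0,0],0.0]]'
python3 - <<'E'
from h import *
p,d=camera("wrist"); cv2.imwrite("pics/w6.png",p[:,:,::-1])
E
```

```text
time_s: 6.55
eef_pos: [0.5738, 0.1407, 0.145]
eef_rot: [0.295, -0.055, 0.954, 0.018]
wrist_force: [-4.1, -1.0, 5.9]
opening: 0.288
```

View pics/w6.png

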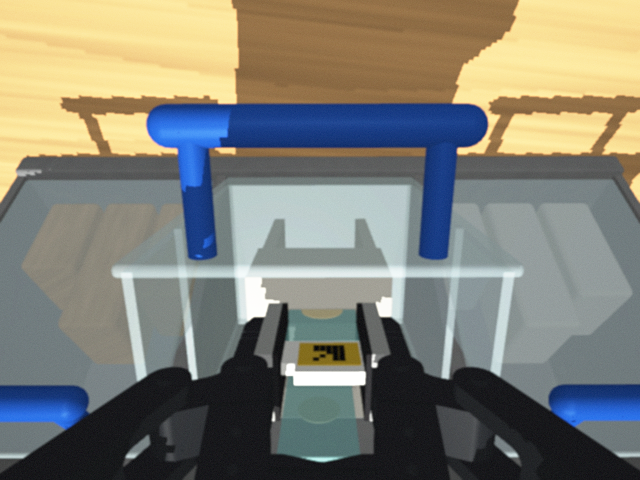

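Gripped: the opening is 0.288, about 25 mm, matching the slide's width. I draw it out along its axis.

```bash
python3 -m jog '[[[0,0,-4],[0,0,0],0.0],[[0,0,-12],[0,0,0],0.0],[[0,0,-24],[0,0,0],0.0],[[0,0,-38],[0,0,0],0.0],[[0,0,-55],[0,0,0],0.0],[[0,0,-75],[0,0,0],0.0],[[0,0,-95],[0,0,0],0.0],[[0,0,-110],[0,0,0],0.0],[[0,0,-110],[0,0,0],0.0],[[0,0,-110],[0,0,0],0.0]]'
python3 - <<'E'
from h import *
p,d=camera("wrist"); cv2.imwrite("pics/w7.png",p[:,:,::-1])
p,d=camera("side"); cv2.imwrite("pics/s7.png",cv2.resize(p[100:350,100:420,::-1],(800,625))[:600])
cal=get_calibration("side")
o=get_obs()
# push plan: tool vertical, y=ey, finger sides (11mm) against bar outer
zt=-Z; F=frame(-Z,ey)
for nm,th,back,dz in (("pre",.6,.06,.06),("pre2",.6,.035,0),("contact",.6,.0165,0)):
    go(binpt(-.039,0,.142,th)-ex*back+Z*dz,F,o)
E
```

```text
time_s: 7.43
eef_pos: [0.5123, 0.1333, 0.2368]
eef_rot: [0.296, -0.055, 0.953, 0.018]
wrist_force: [-0.3, -0.2, -0.9]
opening: 0.29
target [0.448 0.125 0.175] shift [87.0, -0.8, 13.0] turn [0.001, 0.6, -0.003] rows>= 5.0
target [0.473 0.128 0.115] shift [100.2, -0.9, 76.6] turn [0.001, 0.6, -0.003] rows>= 5.0
target [0.491 0.13  0.115] shift [85.0, -0.8, 87.1] turn [0.001, 0.6, -0.003] rows>= 5.0
```

View pics/w7.png

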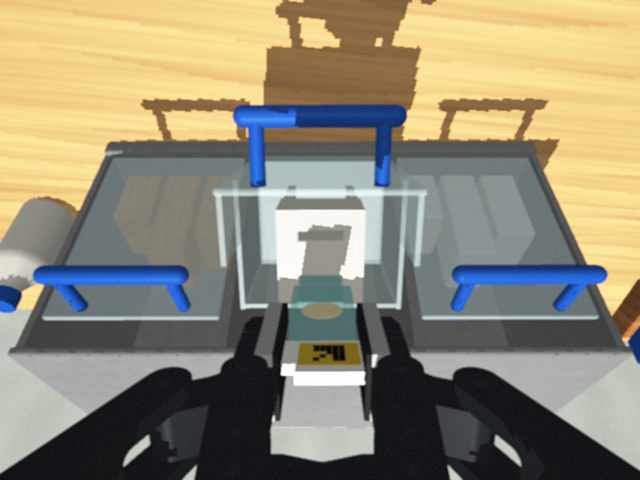

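View pics/s7.png

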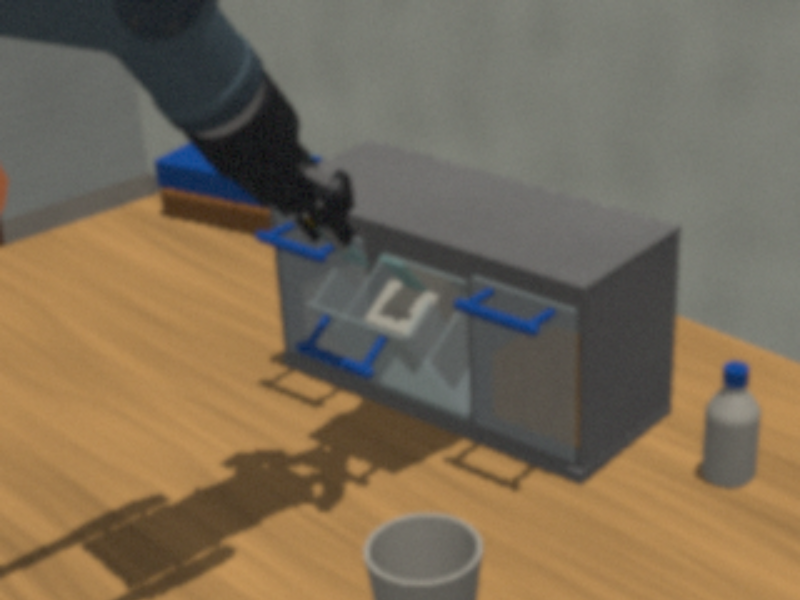

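Slide A is out and held square, and slide B still stands in the rear slot at (325,240)–(325,295). Next I go to the front of the handle with the tool vertical.

```bash
python3 -m jog '[[[30,0,-10],[0,0.12,0],0.0],[[60,0,-5],[0,0.24,0],0.0],[[87,-1,5],[0,0.36,0],0.0],[[90,-1,15],[0,0.48,0],0.0],[[100,-1,30],[0,0.6,0],0.0],[[104,-1,55],[0,0.6,0],0.0],[[100,-1,77],[0,0.6,0],0.0],[[100,-1,77],[0,0.6,0],0.0],[[100,-1,77],[0,0.6,0],0.0]]'
python3 - <<'E'
from h import *
p,d=camera("wrist"); cv2.imwrite("pics/w8.png",p[:,:,::-1])
p,d=camera("side"); cv2.imwrite("pics/s8.png",cv2.resize(p[100:350,100:420,::-1],(800,625))[:600])
o=get_obs(); F=frame(-Z,ey)
for th in (.6,.5,.4,.3,.2,.1,0): go(binpt(-.039,0,.142,th)-ex*.0165-Z*.002,F,o)
E
```

```text
time_s: 8.28
eef_pos: [0.472, 0.1279, 0.1128]
eef_rot: [-0.003, -0.058, 0.998, 0.001]
wrist_force: [0.4, 0.3, 0.5]
opening: 0.287
target [0.491 0.13  0.113] shift [-18.7, 0.1, 1.7] turn [0.002, -0.001, -0.003] rows>= 1.0
target [0.501 0.131 0.124] shift [-28.7, 0.1, -9.0] turn [0.002, -0.001, -0.003] rows>= 1.0
target [0.512 0.133 0.134] shift [-39.8, 0.2, -18.7] turn [0.002, -0.001, -0.003] rows>= 2.0
target [0.524 0.134 0.142] shift [-51.8, 0.2, -27.2] turn [0.002, -0.001, -0.003] rows>= 2.0
target [0.537 0.136 0.149] shift [-64.6, 0.3, -34.5] turn [0.002, -0.001, -0.003] rows>= 2.0
target [0.55  0.137 0.155] shift [-78.0, 0.3, -40.5] turn [0.002, -0.001, -0.003] rows>= 3.0
target [0.564 0.139 0.16 ] shift [-92.0, 0.4, -45.2] turn [0.002, -0.001, -0.003] rows>= 3.0
```

View pics/w8.png

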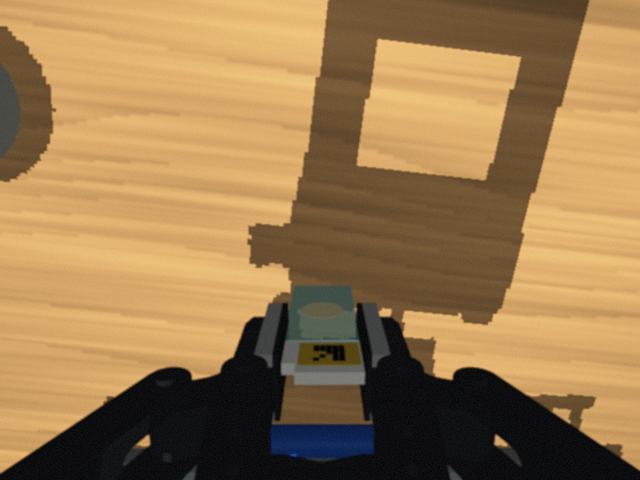

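View pics/s8.png

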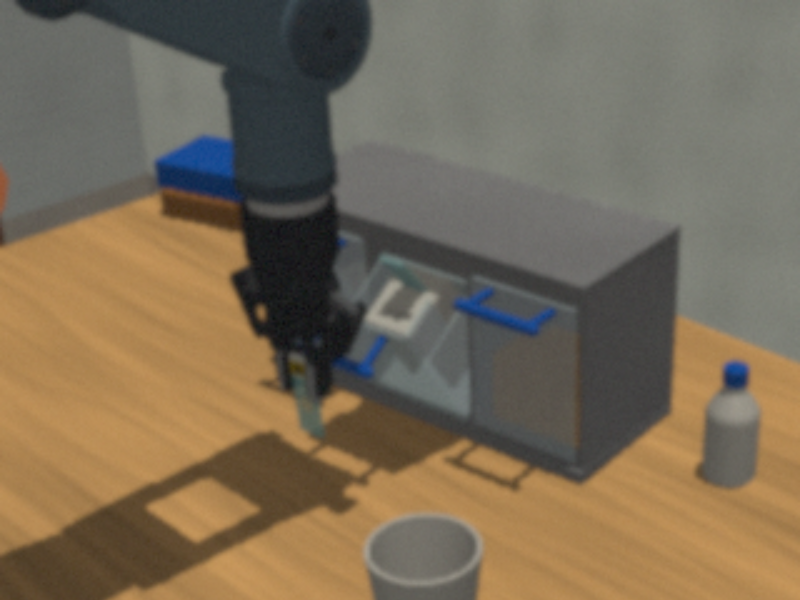

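The fingers stand just in front of the blue bar with the slide hanging free. I push along the arc, almost to shut.

```bash
python3 -m jog '[[[-10,0,1],[0,0,0],0.0],[[-19,0,1],[0,0,0],0.0],[[-24,0,-4],[0,0,0],0.0],[[-29,0,-9],[0,0,0],0.0],[[-34,0,-14],[0,0,0],0.0],[[-40,0,-19],[0,0,0],0.0],[[-46,0,-23],[0,0,0],0.0],[[-52,0,-27],[0,0,0],0.0],[[-58,0,-31],[0,0,0],0.0],[[-65,0,-35],[0,0,0],0.0],[[-71,0,-38],[0,0,0],0.0],[[-78,0,-41],[0,0,0],0.0],[[-84,0,-43],[0,0,0],0.0],[[-88,0,-44],[0,0,0],0.0],[[-88,0,-44],[0,0,0],0.0]]'
python3 - <<'E'
from h import *
p,d=camera("wrist"); cv2.imwrite("pics/w9.png",p[:,:,::-1])
def blue(n):
    p,d=camera(n); cal=get_calibration(n); r,g,b=[p[:,:,i].astype(int) for i in range(3)]
    v,u=np.where((b>90)&(r<60)&(g<90)&(d>0)); q=P(cal,u,v,d[v,u]); q=q[(q[:,0]>.45)&(q[:,0]<.65)&(q[:,2]>.1)&(q[:,2]<.2)]; t=q@ey
    for t0 in (-.047,.071,.189):
        c=q[abs(t-t0)<.045]
        if len(c)>10: s=c@ex; f=c[s<s.min()+.011]; print(n,t0,len(c),"s.min",s.min().round(4),"z",f[:,2].mean().round(4))
    return p
p=blue("side"); cv2.imwrite("pics/s9.png",cv2.resize(p[100:350,100:420,::-1],(800,625))[:600])
E
```

```text
time_s: 9.63
eef_pos: [0.5613, 0.1381, 0.1591]
eef_rot: [-0.0, -0.058, 0.998, 0.001]
wrist_force: [-0.7, -0.6, 0.6]
opening: 0.285
side -0.047 213 s.min 0.5802 z 0.1649
side 0.071 48 s.min 0.5828 z 0.1637
side 0.189 100 s.min 0.583 z 0.1649
```

View pics/s9.png

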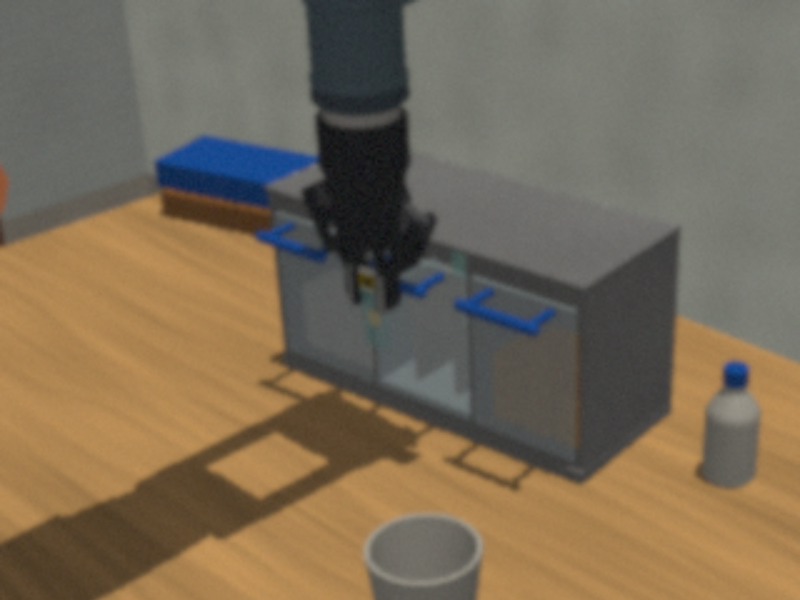

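It is nearly shut. I press on in small steps until the stop pushes back.

```bash
python3 -m jog '[[[-3,0,0],[0,0,0],0.0],[[-5,0,-1],[0,0,0],0.0],[[-7,0,-1],[0,0,0],0.0],[[-7,0,-1],[0,0,0],0.0]]'
```

```text
time_s: 10.07
eef_pos: [0.5638, 0.1387, 0.1583]
eef_rot: [-0.005, -0.058, 0.998, 0.001]
wrist_force: [-11.6, -2.0, 3.7]
opening: 0.289
```

The force rose to 12 N with the motion blocked, so the bin is at its shut stop. I back off and verify.

```bash
python3 -m jog '[[[0,0,0],[0,0,0],0.0],[[10,0,0],[0,0,0],0.0],[[40,0,-20],[0,0,0],0.0],[[70,0,-50],[0,0,0],0.0],[[100,0,-90],[0,0,0],0.0],[[110,0,-110],[0,0,0],0.0],[[110,0,-110],[0,0,0],0.0],[[110,0,-110],[0,0,0],0.0]]'
python3 - <<'E'
from h import *
def blue(n):
    p,d=camera(n); cal=get_calibration(n); r,g,b=[p[:,:,i].astype(int) for i in range(3)]
    v,u=np.where((b>90)&(r<60)&(g<90)&(d>0)); q=P(cal,u,v,d[v,u]); q=q[(q[:,0]>.45)&(q[:,0]<.65)&(q[:,2]>.1)&(q[:,2]<.2)]; t=q@ey
    for t0 in (-.047,.071,.189):
        c=q[abs(t-t0)<.045]
        if len(c)>10: s=c@ex; f=c[s<s.min()+.011]; print(n,t0,len(c),"s.min",s.min().round(4),"z",f[:,2].mean().round(4))
    return p
p=blue("side"); cv2.imwrite("pics/s10.png",p[:,:,::-1]); p=blue("top"); cv2.imwrite("pics/t10.png",p[:,:,::-1])
p=blue("wrist"); cv2.imwrite("pics/w10.png",p[:,:,::-1])
X=np.array([-.02,-1,1]);X/=np.linalg.norm(X); SPOT=np.array([.579,-.251,.1745])
o=get_obs(); print(o['q'].round(3))
for phi in (0,.4,.8):
    zt=np.cos(phi)*np.array([0,-1,-1])/2**.5+np.sin(phi)*np.array([1,0,0])
    zt=zt-X*(zt@X); zt/=np.linalg.norm(zt); y=np.cross(zt,X)
    F=np.stack([X,y,zt],1)
    print(phi); go(SPOT+.0105*zt-.002*X,F,o); go(SPOT+.0105*zt-.002*X-.12*zt,F,o)
E
```

```text
time_s: 10.73
eef_pos: [0.4566, 0.1258, 0.2719]
eef_rot: [-0.002, -0.058, 0.998, 0.001]
wrist_force: [0.6, -0.0, -0.0]
opening: 0.285
side -0.047 213 s.min 0.5816 z 0.165
side 0.071 184 s.min 0.5826 z 0.1646
side 0.189 94 s.min 0.5837 z 0.1645
top -0.047 377 s.min 0.5872 z 0.1658
top 0.071 376 s.min 0.5877 z 0.1661
top 0.189 380 s.min 0.588 z 0.1664
wrist -0.047 98 s.min 0.5904 z 0.1666
wrist 0.071 1433 s.min 0.587 z 0.1656
wrist 0.189 93 s.min 0.5906 z 0.1667
[ 1.700e-02 -6.700e-02  1.820e+00  1.000e-03  1.400e+00 -1.671e+00]
0
target [ 0.579 -0.257  0.166] shift [-79.3, -394.7, 101.0] turn [0.582, 0.626, -1.355] rows>= 13.0
target [ 0.579 -0.172  0.251] shift [-88.2, -310.2, 16.2] turn [0.582, 0.626, -1.355] rows>= 13.0
0.4
target [ 0.583 -0.256  0.166] shift [-83.5, -394.6, 100.3] turn [0.902, 0.354, -1.491] rows>= 15.0
target [ 0.536 -0.178  0.244] shift [-45.3, -310.9, 23.2] turn [0.902, 0.354, -1.491] rows>= 15.0
0.8
target [ 0.587 -0.255  0.168] shift [-87.0, -393.4, 98.5] turn [1.215, 0.052, -1.59] rows>= 17.0
target [ 0.5   -0.195  0.226] shift [-7.9, -323.7, 41.3] turn [1.215, 0.052, -1.59] rows>= 17.0
```

View pics/s10.png

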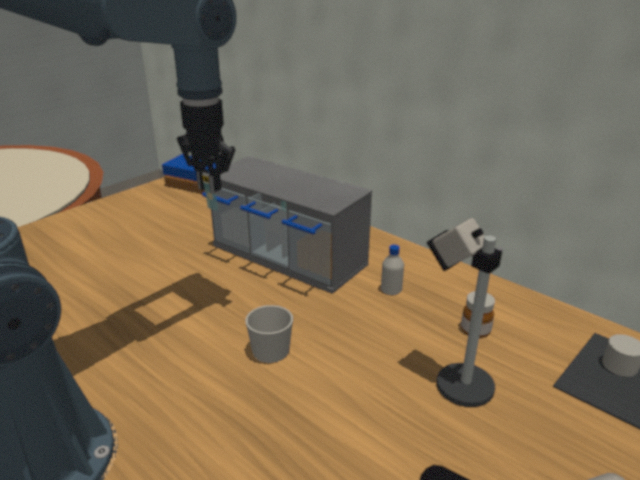

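View pics/w10.png

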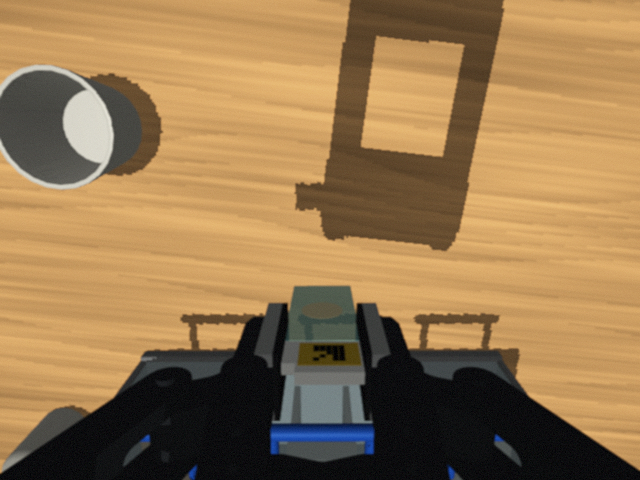

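The handle is level with its neighbours within about 1 mm, so the bin is shut. The slide is still square in the grip with its label face towards the camera. Before carrying it I check with a quick kinematic fit from recorded poses that the reading pose suits the wrist joint ranges.

```bash
cat > fk.py <<'E'
from h import *
from scipy.optimize import least_squares
def Rw(q,e4): 
    return (R.from_euler('z',q[0])*R.from_euler('y',q[1]+q[2])*R.from_euler('z',e4*q[3])*R.from_euler('y',q[4])*R.from_euler('z',q[5]+np.pi/2)).as_matrix()
D=[([.966712,.181545,1.608025,0,1.353787,-.206299],[.22242,.52966,.24437],[0,.19758,.98029,-.0008]),
([.028,.039,1.746,.02,1.159,-.098],[.5579,.1389,.2594],[.066,.66,.744,.074]),
([-.018,-.283,2.173,.126,.66,-1.781],[.5123,.1322,.2399],[.295,-.055,.954,.018])]
o=get_obs(); D.append((list(o['q']),list(o['eef_pos']),list(o['eef_rot'])))
e4=1
def terms(q,e4):
    Y=R.from_euler('z',q[0]).as_matrix(); s=q[1]+q[2]
    return np.stack([Y[:,0],Y[:,2],Y[:,1],Y@[np.sin(q[1]),0,np.cos(q[1])],Y@[np.sin(s),0,np.cos(s)],Y@[np.cos(s),0,-np.sin(s)],Rw(q,e4)[:,2]],1)
A=np.vstack([terms(q,1) for q,_,_ in D]); y=np.hstack([p for _,p,_ in D])
k,res,rk,sv=np.linalg.lstsq(A,y,rcond=1e-6)
def fk(q): return terms(q,1)@k, Rw(q,1)
E
python3 - <<'E'
from fk import *
for e4 in (1,-1):
    for q,p,w in D: print(e4,np.degrees(R.from_matrix(Rw(q,e4).T@R.from_quat([w[1],w[2],w[3],w[0]]).as_matrix()).magnitude()).round(2))
print(k.round(3),rk,(A@k-y).round(4).tolist())
lo=np.array([-2.99,-.89,.3,-1.14,0,-3.12]);hi=np.array([2.99,2.07,2.58,4.28,2.63,3.12])
X=np.array([-.02,-1,1]);X/=np.linalg.norm(X); SPOT=np.array([.579,-.251,.1745])
for phi in (-.8,-.4,0,.4,.8,1.57):
    zt=np.cos(phi)*np.array([0,-1,-1])/2**.5+np.sin(phi)*np.array([1,0,0]); zt-=X*(zt@X); zt/=np.linalg.norm(zt)
    F=np.stack([X,np.cross(zt,X),zt],1); p=SPOT+.0105*zt-.002*X
    def f(q):
        a,b=fk(q); return np.r_[(a-p)*5,R.from_matrix(b.T@F).as_rotvec()]
    best=None
    for q0 in (o['q'],[0,0,1.8,-.8,1.3,-2.8],[0,0,1.8,.8,1.3,-2.8],[-.3,.3,1.5,-.8,1.3,0],[-.6,.3,1.5,2,1.3,0],[-.3,.3,1.5,3,1,0]):
        r=least_squares(f,np.clip(q0,lo+.01,hi-.01),bounds=(lo,hi))
        if best is None or r.cost<best.cost-1e-9: best=r
    print(phi,best.cost.round(6),best.x.round(3))
E
```

```text
1 0.04
1 0.05
1 0.05
1 0.0
-1 0.04
-1 2.25
-1 14.47
-1 0.11
[-0.     0.316  0.118  0.438  0.515  0.087  0.305] 7 [0.0, -0.0, -0.0, 0.0, 0.0001, 0.0, -0.0, -0.0001, -0.0, -0.0, -0.0, -0.0]
-0.8 0.0 [-0.282  0.894  1.051 -0.784  1.91  -3.048]
-0.4 0.0 [-0.254  0.636  1.384 -0.815  1.479 -2.982]
0 0.0 [-0.275  0.399  1.708 -0.928  1.017 -2.895]
0.4 0.000658 [-0.384  0.207  1.985 -1.14   0.517 -2.771]
0.8 0.0 [-0.585  0.159  2.218  3.211  0.3   -0.997]
1.57 0.0 [-1.033  0.589  2.165  2.088  1.381 -0.45 ]
```

The fit matches the recorded poses. At phi=0 the reading pose is within all ranges (q4=-0.93, q6=-2.9). I carry the slide to a spot 120 mm back from there.

```bash
python3 -m jog '[[[-6,-20,0],[0.042,0.045,-0.097],0],[[-12,-44,0],[0.083,0.089,-0.194],0],[[-18,-66,0],[0.125,0.134,-0.29],0],[[-25,-88,0],[0.166,0.179,-0.387],0],[[-31,-110,0],[0.208,0.224,-0.484],0],[[-38,-133,0],[0.25,0.268,-0.581],0],[[-44,-155,0],[0.291,0.313,-0.678],0],[[-50,-177,2],[0.333,0.358,-0.774],0],[[-57,-200,4],[0.374,0.402,-0.871],0],[[-63,-222,6],[0.416,0.447,-0.968],0],[[-69,-244,8],[0.457,0.492,-1.065],0],[[-76,-266,10],[0.499,0.537,-1.161],0],[[-82,-288,13],[0.54,0.581,-1.258],0],[[-88,-310,16],[0.582,0.626,-1.355],0],[[-88,-310,16],[0.582,0.626,-1.355],0],[[-88,-310,16],[0.582,0.626,-1.355],0],[[-88,-310,16],[0.582,0.626,-1.355],0]]'
python3 - <<'E'
from h import *
X=np.array([-.02,-1,1]);X/=np.linalg.norm(X); SPOT=np.array([.579,-.251,.1745])
zt=np.array([0,-1,-1])/2**.5; zt-=X*(zt@X); zt/=np.linalg.norm(zt); F=np.stack([X,np.cross(zt,X),zt],1)
o=get_obs(); print(o['q'].round(3)); go(SPOT+.0105*zt-.002*X,F,o)
p,d=camera("wrist"); cv2.imwrite("pics/w11.png",p[:,:,::-1]); np.save("pics/w11.npy",d)
p,d=camera("side"); cv2.imwrite("pics/s11.png",p[:,:,::-1])
# label in tool frame
im=cv2.imread("pics/w11.png"); d=np.load("pics/w11.npy"); cal=get_calibration("wrist")
b,g,r=[im[:,:,i].astype(int) for i in range(3)]; m=(r>100)&(g>75)&(b<70)&(d>0); m[:300]=0;m[420:]=0;m[:,:270]=0;m[:,380:]=0
v,u=np.where(m); q=(P(cal,u,v,d[v,u])-o['eef_pos'])@tcpR(o).as_matrix()*1000; q=q[abs(q[:,0]-np.median(q[:,0]))<6]
print("label tool",len(q),q.min(0).round(1),q.max(0).round(1),((q.min(0)+q.max(0))/2).round(1),"normal",np.linalg.svd(q-q.mean(0))[2][2].round(3))
E
```

```text
time_s: 12.3
eef_pos: [0.5785, -0.1715, 0.2495]
eef_rot: [-0.269, -0.648, 0.659, -0.272]
wrist_force: [-0.4, 0.1, 0.0]
opening: 0.286
[-0.129  0.282  1.666 -0.842  1.22  -2.938]
target [ 0.579 -0.257  0.166] shift [1.3, -0.7, 119.7] turn [0.002, 0.001, -0.001] rows>= 3.0
label tool 869 [  2.9  -9.1 -19.7] [ 9.8 10.2 11. ] [ 6.4  0.5 -4.4] normal [-0.999  0.01  -0.032]
```

View pics/w11.png

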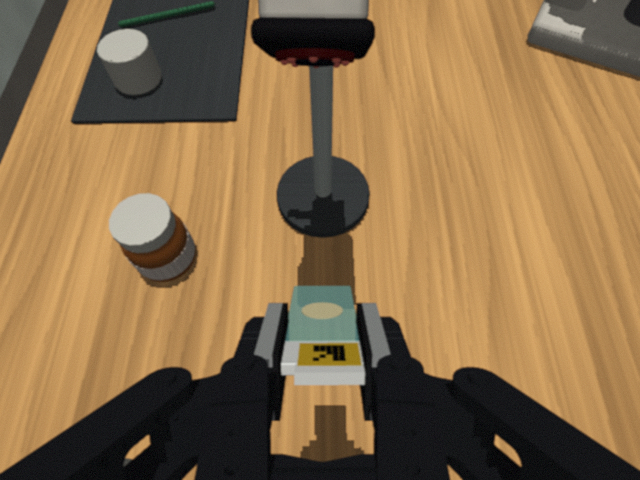

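View pics/s11.png

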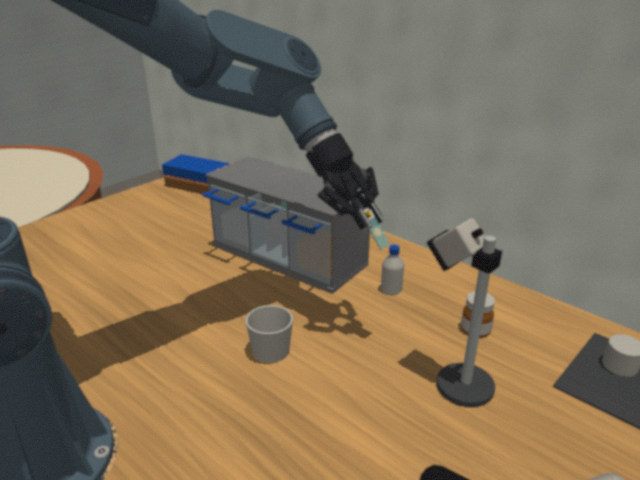

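The slide points at the reading spot and the label faces the reader. The reader's window is in the wrist picture at (313,57), in line with the slide. I refine the label and reader positions from this view.

```bash
python3 - <<'E'
from h import *
im=cv2.imread("pics/w11.png"); d=np.load("pics/w11.npy"); cal=get_calibration("wrist"); o=get_obs(); Rc=tcpR(o).as_matrix()
T=lambda u,v:(P(cal,u,v,d[v,u])-o['eef_pos'])@Rc*1000
for u,v in ((300,346),(358,346),(302,364),(359,364),(330,354),(330,378),(310,378),(355,378),(330,370)): print("lab",(u,v),T(u,v).round(1),im[v,u])
for u,v in ((256,25),(262,50),(313,60),(368,25),(364,50),(313,45),(313,30),(313,22),(290,8),(340,8)): print("rd",(u,v),T(u,v).round(1),P(cal,u,v,d[v,u]).round(3),im[v,u])
E
```

```text
lab (300, 346) [ 3.9 -8.4 -7.5] [ 51 123 149]
lab (358, 346) [ 2.5 10.3 -5.2] [108 146 157]
lab (302, 364) [  3.9  -7.3 -17.8] [ 38 128 155]
lab (359, 364) [  4.4   9.5 -18.5] [ 49 131 158]
lab (330, 354) [  3.7   1.1 -12. ] [16 70 86]
lab (330, 378) [  1.3   0.9 -20.9] [177 184 184]
lab (310, 378) [  1.9  -4.8 -21.9] [180 185 185]
lab (355, 378) [  1.8   8.1 -21.7] [175 181 181]
lab (330, 370) [  3.4   0.9 -20.1] [163 169 168]
rd (256, 25) [111.5 -30.5  82.3] [ 0.608 -0.309  0.271] [16  9 13]
rd (262, 50) [104.8 -31.9 110.9] [ 0.609 -0.324  0.247] [ 56  95 129]
rd (313, 60) [98.1 -5.5 91.5] [ 0.583 -0.305  0.255] [ 42  48 100]
rd (368, 25) [111.4  19.   81.8] [ 0.558 -0.308  0.271] [16 16 20]
rd (364, 50) [102.9  18.8  95.6] [ 0.559 -0.311  0.256] [0 0 4]
rd (313, 45) [103.6  -5.4  84. ] [ 0.583 -0.304  0.264] [ 8 13 10]
rd (313, 30) [109.2  -5.3  80.6] [ 0.583 -0.306  0.271] [12 15  9]
rd (313, 22) [112.3  -5.2  80.2] [ 0.583 -0.308  0.273] [18 15 18]
rd (290, 8) [118.9 -15.6  85.9] [ 0.593 -0.316  0.274] [140 150 154]
rd (340, 8) [118.5   6.6  83.7] [ 0.571 -0.314  0.275] [140 149 154]
```

The label centre is at tool (3.7, 1, -12). The wrist view puts the reader axis at y≈-5, z≈108 with the window plane at x≈98. I blend this with the earlier estimate and use a shift of (-2,-4,120).

```bash
python3 -m jog '[[[-1,-1,20],[0,0,0],0],[[-1,-2,50],[0,0,0],0],[[-2,-4,80],[0,0,0],0],[[-2,-4,105],[0,0,0],0],[[-2,-4,120],[0,0,0],0],[[-2,-4,120],[0,0,0],0],[[-2,-4,120],[0,0,0],0],[[-2,-4,120],[0,0,0],0],[[-2,-4,120],[0,0,0],0]]'
python3 - <<'E'
from h import *
for n in ("wrist","side","top"):
    p,d=camera(n); cv2.imwrite(f"pics/{n}12.png",p[:,:,::-1]); np.save(f"pics/{n}12.npy",d)
o=get_obs(); print(o['q'].round(3),o['dq'].round(3),o['wrist_force'].round(1),o['opening'])
E
```

```text
time_s: 13.15
eef_pos: [0.5843, -0.254, 0.1661]
eef_rot: [-0.267, -0.648, 0.658, -0.274]
wrist_force: [0.5, -0.2, 0.3]
opening: 0.288
[-0.269  0.405  1.699 -0.925  1.02  -2.892] [-0.004  0.005  0.004 -0.002 -0.001 -0.001] [-1.2  0.2  0.4] 0.28662287306624246
```

View pics/wrist12.png

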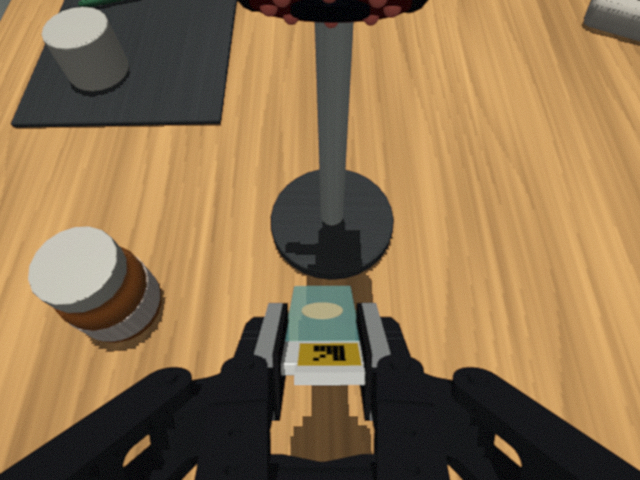

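View pics/side12.png

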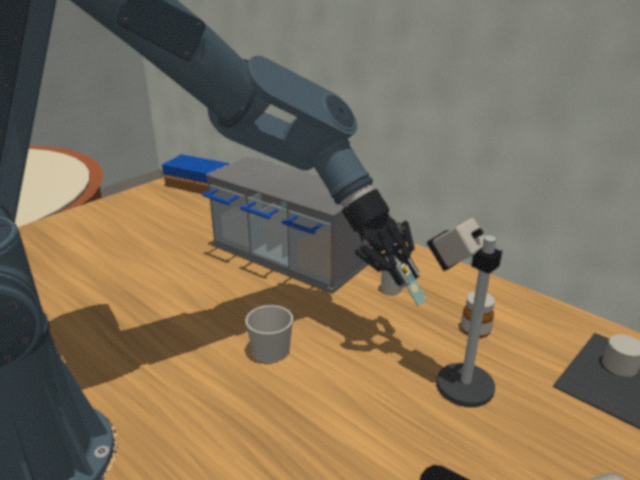

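View pics/top12.png

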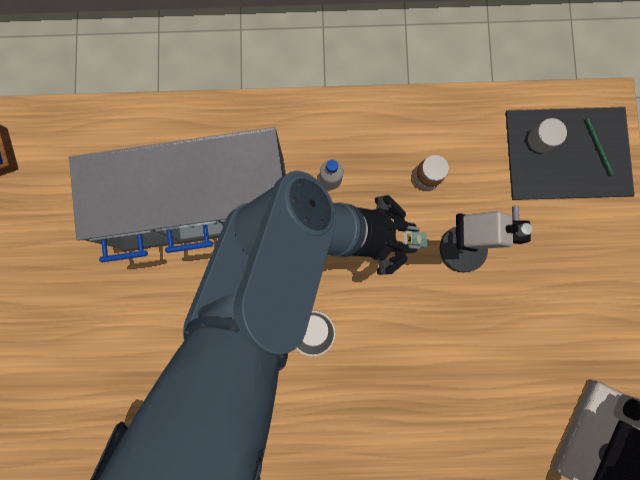

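All three views show the label facing the reader and the handles, mould, bottle and jar where they were. I do one last numeric check in the fixed cameras.

```bash
python3 - <<'E'
from h import *
o=get_obs(); print("label from tool", (o['eef_pos']+tcpR(o).as_matrix()@np.array([3.7,1,-12])/1000).round(4), "label normal",tcpR(o).as_matrix()[:,0].round(3))
for n in ("top","side"):
    im=cv2.imread(f"pics/{n}12.png"); d=np.load(f"pics/{n}12.npy"); cal=get_calibration(n)
    b,g,r=[im[:,:,i].astype(int) for i in range(3)]
    v,u=np.where((r>80)&(g>60)&(b<.4*r)&(d>0)); p=P(cal,u,v,d[v,u]); p=p[(p[:,2]>.14)&(p[:,2]<.22)&(abs(p[:,1]+.25)<.06)&(abs(p[:,0]-.58)<.05)]
    print(n,len(p),p.mean(0).round(4) if len(p) else None)
    # reader face window centre: front-most points along X
    X=np.array([-.02,-1,1]);X/=np.linalg.norm(X)
E
```

```text
label from tool [ 0.5828 -0.2482  0.1766] label normal [-0.016 -0.707  0.707]
top 29 [ 0.5818 -0.2457  0.1758]
side 11 [ 0.584  -0.2504  0.1756]
```

```bash
python3 -c "
from bench import *
print(hand_in())"
```

```text
the job is handed in; nothing more can be done
None
```

I tipped the middle bin open by its handle and drew slide A out of the front slot, gripping it by its edges. I then pushed the bin shut with the fingers against the handle bar until its stop pushed back (about 12 N) and carried the slide to the reader. The job was handed in at about 13 s; `hand_in()` gives no verdict.

**Last checks:**
- **Label position:** the centre is at about (0.583, -0.248, 0.177), and the three estimates agree within 3 mm. That is about 5 mm from my estimate of the reading spot, (0.579 to 0.583, -0.251, 0.1745).
- **Label direction:** the label faces up towards the reader, with its normal at (-0.016, -0.707, 0.707). I aligned it to my estimate of the reader's direction, which the fitted faces of the reader head confirm to within a few hundredths of a radian.
- **Grip:** opening 0.287, which fits the slide's 26 mm width, and the arm was at rest.
- **Bin:** after I backed off, the middle handle was level with its neighbours within 1 mm in the side and top views. The wrist view read about 3 mm, but it showed the outer handles only partly.
- **Slide B:** it was last seen directly in the rear slot when the bin was still open. After shutting it shows only as a glimpse of glass through the clear front.
- **Mould, bottle and jar:** they look unmoved in the pictures.

The cameras disagreed by 4 to 6 mm on the handle and reader positions. I blended the estimates, well within the 25 mm tolerance.

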